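# Lock the castle nut on the ice-crusher spindle

### The arm

A 6-joint arm with a two-finger parallel gripper is mounted at the origin on a cart in front of the work surface, level with it; the furniture and walls round the work are solid. World frame = base frame: x ahead of the robot, y to its left, z up, the work surface at z = 0. Lengths are in m, angles in rad, forces in N, time in s.
With the tool pointing down it reaches from about 0.3 to 0.85 m from the base axis. Payload 4.2 kg.
Tool frame: the origin (TCP) lies on the mounting face of the last link; the fingertips stand 191 mm ahead of it and the grasp point (between the pads) lies 172 mm ahead of it; z points along the fingers, y is the line along which they close (so a half turn about z gives the same grasp; the last joint's range is limited). The gripper opens to 91 mm and grips with 3 to 60 N. Pads are 32 mm wide; open, the fingers measure 118 mm over their backs; the gripper's body (76 mm by 178 mm) begins 60 mm behind the grasp point.
Start: joints at [-1.189, 0.32, 1.565, -0, 1.257, -0.02], TCP at [0.225, -0.529, 0.405] pointing down, gripper open.
Joint ranges: [-3.11, 3.11], [-0.84, 2.01], [0.21, 2.61], [-1.34, 4.49], [0.05, 2.63], [-2.56, 2.56]. Speed limits (rad/s): [2.57, 2.57, 3.14, 3.14, 3.14, 3.14].

### API

Orientations are given as a unit quaternion [w, x, y, z].
In Python, from station import r gives the robot as it stands.
- The arm moves only by the tool arm_command, never from a script. Its argument "motion" is a list of rows, each a list of 3 entries, a list of its own where there are three numbers: the finger opening in mm, from 0 to 91.2, then the shift along the tool's x, y, z in mm, then the turn, a rotation vector about the tool's x, y, z in degrees. In form: [[jaw, [dx, dy, dz], [rx, ry, rz]], ...]. A call has 1 to 8 rows; each row shifts and turns the commanded pose from where the row before left it, along the tool's axes as they then stand; what a row does not reach is not made up. A row lasts 1/12 s, in which the tool goes at most 41.7 mm and 7.16 degrees, less where a joint would pass 70% of its speed; a pose out of reach is approached as far as the arm can. A call with a gripper value outside its range is refused whole. The fingers move at their own pace and stop on an object; "squeeze" is the grip in N (left out, the last holds). Time passes only in rows, so rows that do not move let the fingers close. It gives the time, the measured TCP pose, the force, the opening and the grip force at its end, in the units of the state.
- r.sense(): the state, without advancing time (a new reading comes with each control period).
- r.capture(name): name is "side" or "top" or "wrist"; returns (picture, depth): 420x560x3 uint8, red, green, blue; 420x560 float32, m along the optical axis (not along the pixel's ray), 0 where there is no reading.
- r.camera_model(name): a dict with "fx", "fy", "cx", "cy" (pixels), "D" ([k1, k2, p1, p2, k3] as OpenCV has them; the pictures are not rectified), "cam_to_world" (4x4, takes a point from camera to world coordinates); the wrist camera has in their place "T_tool_cam" (4x4, takes a point from camera to tool coordinates, whose origin is the TCP and whose axes are the flange's). Camera axes: x right, y up, looking along -z (the intrinsics and any distortion apply to the point x, -y, -z); pixel columns grow to the right and rows downward; lengths in m; the calibration is good to about 2 mm. A picture is of the moment at which its call begins: read the wrist's pose just before it. camera_model takes no time and is no camera call.
- r.close_job(): hands the job in; it is judged then, once.
The state is a dict: "time_s": time; "qpos": joint angles; "qd": joint speeds; "joint_efforts": joint torques, N m; "position": TCP position; "eef_rot": TCP orientation; "ft_force": force on the tool from outside, world axes, zero at the start; "moment": the same for the moment, N m; "opening": finger opening in m; "grip_force": force on a finger pad.
Only numpy, scipy, OpenCV 4.12 (cv2) and the standard library are available. Lean on these libraries where they do the work, as an engineer would, in place of code of your own. Each camera call takes 0.05 s, during which the arm holds its last target. There are 200 camera calls.

### The job

Tighten the castle nut on the ice crusher's drive base clockwise (seen from above) just as far as the next slot that lines up with the spindle's front-to-back cross hole; do not back it off to the slot before or run on past that slot. Then take the locking pin by its handle, slide it gently through the slot and the cross hole from the front until its collar sits against the nut, handle upright, and let go. Leave the other things where they stand, and do not ram the pin.

Things in the scene. Friction and masses are not known exactly. Their poses are not given: they have to be found in the camera images.
- castle_nut (a joint): Turn of the steel castle nut, rad, growing CLOCKWISE seen from above (tightening). It turns about the drive base's upright axis at constant height, stiffly (about 0.2 N m), and stays where left. Starts between 0.25 and 0.8. Six slots 60 degrees apart: one faces the drive base's -x at value 0 (the slot before) and again at 1.047 (the next slot, the wanted one).
- nut_grip (a point): Mid-height of the nut's hexagon on the axis, 52 mm above the worktop (axes of the drive base; does not turn with the nut). Hexagon 42 mm across flats, 48 mm over corners, from 40 to 64 mm up. Flats' normals point the same ways as the slots: at joint value q one normal lies at the drive base's yaw minus q, the others every 60 degrees on.
- crown_front (a point): Front mouth (-x side, 21 mm from the axis, 75 mm up) where the lined-up slot must be. The slotted crown above the hexagon is about 44 mm across, its slot mouths flush with the hexagon flats, and reaches 84 mm up; slots 8.5 mm wide, open at the top, floor at 64 mm. The pin's collar ends against the crown here.
- drive_base: Fixed aluminium drive base with an upright spindle. Origin: centre of its underside on the worktop, on the spindle axis; z up. Round flange 92 mm across, 14 mm high; housing 60 mm across up to 38 mm. The cross hole runs along its x axis; the pin enters from its -x side (front) towards +x. Its yaw lies within 0.3 rad of the world's.
- cross_hole (a point): NOMINAL centre of the cross hole, on the axis, 75 mm up. The real hole is up to 7 mm above or below (the spindle sits on shims; its height is not measured). The spindle is fixed, 22 mm thick; its flat top is 18 mm above the real hole's centre, so touching the top tells the hole's height. Hole 7.4 mm square, straight through.
- lock_pin: Loose pin, about 45 g, standing on its foot (32 x 28 x 6 mm). Origin: centre of the foot's underside; z up, x along the shaft to the tip. Upright black handle 24 mm (x) by 12 mm (y), 66 mm high, to be pinched across y above the foot. Shaft centre 42 mm above the underside. Released in the hole, it sags some 0.1 rad and slides back 2-3 mm, handle upright.
- pin_collar (a point): Centre of the front face of the collar on the pin's shaft (15 mm across, 4 mm thick), 38 mm ahead of the handle's centre; comes to rest against the crown of the nut. Behind it the shaft is 10 mm thick, ahead of it 6.4 mm.
- pin_tip (a point): End of the pin's tip, 39 mm ahead of the collar face, 77 mm ahead of the handle's centre; the last 4 mm taper from 6.4 to 4.4 mm. Axes as lock_pin.
- mug_1: Bystander, to be left alone: small speckled mug, 49 mm high. Origin at the centre of its underside.
- tin_1: Bystander, to be left alone: food tin, 57 mm across, 72 mm high. Origin at the centre of its underside.
- spice_jar_1: Bystander, to be left alone: spice jar, 108 mm high. Origin at the centre of its underside.
- kitchen_timer: Bystander, to be left alone: round cream-coloured twist timer, 52 mm high. Origin at the centre of its underside.
- label_tape: Bystander, to be left alone: roll of white tape lying flat, 19 mm high. Origin at the centre of its underside.

How it is judged:
On the way:
1. the nut has been turned to the next slot while the pin is still away from the hole (value of joint castle_nut between 0.9472 and 1.1472 rad and distance between pin_tip and cross_hole above 0.05 m), for 0.2 s.
At the end, for the whole second after the job is handed in: The nut stands at the next slot (1.047 rad, within 0.1); the pin runs through slot and cross hole from the front, its collar within 5 mm of the crown, its shaft within 0.2 rad of the cross hole's direction, its handle upright within 0.35 rad, released and at rest (value of joint castle_nut between 0.9472 and 1.1472 rad and x of pin_collar in the frame of drive_base above -0.026 m and x of pin_tip in the frame of drive_base above 0.0115 m and y of pin_tip in the frame of drive_base between -0.005 and 0.005 m and z of pin_tip in the frame of drive_base between 0.062 and 0.088 m and angle between the x axis of lock_pin and the x axis of drive_base, either way round below 0.2 rad and angle between lock_pin's own z axis and vertical below 0.35 rad and linear speed of lock_pin below 0.02 m/s and contact force between the fingers and lock_pin below 0.1 N); the robot touches nothing.
It fails at once if the nut is backed off to the slot before (value of joint castle_nut below 0.12 rad).
It fails at once if the nut is run on past the next slot (by more than 0.16 rad) (value of joint castle_nut above 1.2072 rad).
It fails at once if the pin is rammed: more than 40 N between the pin and the drive base with its nut and spindle (contact force between lock_pin and drive_base above 40 N).
It fails at once if a bystander (mug, tin, spice jar, timer, tape roll) is pushed more than 3 cm or knocked over (distance of any of mug_1, tin_1, spice_jar_1, kitchen_timer, label_tape from where it was at the start of the episode above 0.03 m or angle between any of mug_1, tin_1, spice_jar_1, kitchen_timer, label_tape's own z axis and vertical above 0.5 rad).
It also fails if it takes over 72 s, if anything falls off the work surface, if the arm or the gripper's body presses on something with over 40 N, if the wrist force passes 120 N, or if a joint passes its speed limit or range.

## Working session

There is one attempt and no reset: what is moved stays moved. The work goes in short steps, Python scripts to look and compute and a tool call to move; the robot and the scene stay as the last step left them, time stands still between calls to the robot, and variables do not carry over. Pictures are saved under pics/ and viewed, at most 10 in all, crops included, and the job is handed in when it is done.

Besides the shell and the picture viewer there is one more tool, called after "Request:" as name(argument=value, ...) on one line, values as JSON. arm_command: Moves the arm, as the interface text tells. Its arguments: {"type":"object","properties":{"motion":{"type":"array"},"squeeze":{"type":"number"}},"required":["motion"]}

```bash
mkdir -p pics
cat > h.py <<'E'
import numpy as np, cv2
from station import r
from scipy.spatial.transform import Rotation as R
def T_tool(s):
    q=s["eef_rot"]; T=np.eye(4); T[:3,:3]=R.from_quat([q[1],q[2],q[3],q[0]]).as_matrix(); T[:3,3]=s["position"]; return T
def cap(name):
    s=r.sense(); p,d=r.capture(name); m=r.camera_model(name)
    C=np.array(m["cam_to_world"]) if "cam_to_world" in m else T_tool(s)@np.array(m["T_tool_cam"])
    return p,d,m,C
def K(m): return np.array([[m["fx"],0,m["cx"]],[0,m["fy"],m["cy"]],[0,0,1.]])
def rays(m,uv):
    u=cv2.undistortPoints(np.array(uv,float).reshape(-1,1,2),K(m),np.array(m["D"],float))[:,0]
    return np.c_[u[:,0],-u[:,1],-np.ones(len(u))]
def on_plane(m,C,uv,z):
    d=rays(m,uv)@C[:3,:3].T; o=C[:3,3]; return o+d*((z-o[2])/d[:,2])[:,None]
def by_depth(m,C,uv,dep):
    return (rays(m,uv)*np.array(dep).reshape(-1,1))@C[:3,:3].T+C[:3,3]
def cloud(d,m,C):
    v,u=np.mgrid[:d.shape[0],:d.shape[1]]; uv=np.c_[u.ravel(),v.ravel()]
    P=by_depth(m,C,uv,d.ravel()).reshape(d.shape+(3,)); P[d<=0]=np.nan; return P
E
python3 - <<'E'
from h import *
print(r.sense())
for n in("top","side"):
    p,d,m,C=cap(n); cv2.imwrite(f"pics/{n}0.png",p[:,:,::-1]); np.savez(f"{n}0.npz",p=p,d=d,C=C); print(n,C.round(3).tolist(),m["fx"],m["D"],(d>0).mean())
E
```

```text
{'time_s': 0.0, 'qpos': array([-1.18898959e+00,  3.20315305e-01,  1.56565872e+00, -4.72982466e-05,
        1.25739796e+00, -2.00193763e-02]), 'qd': array([ 4.87601329e-04, -3.58489162e-05, -1.16506278e-03,  5.06902146e-04,
        1.66527061e-03,  1.22388783e-03]), 'joint_efforts': array([ 2.43333132e-03, -4.12449324e+01, -2.31970668e+01,  7.28418888e-02,
        4.57112887e-02, -1.72640903e-04]), 'position': array([ 0.22480796, -0.52906049,  0.40391442]), 'eef_rot': array([-8.71102636e-04,  9.79882926e-01,  1.99571187e-01, -1.82182304e-04]), 'ft_force': array([-0.04700635, -0.05003354, -0.7523306 ]), 'moment': array([-0.0314184 ,  0.02547134,  0.00534954]), 'grip_force': 0.0, 'opening': 0.09137980735778356}
top [[0.061, 0.97, -0.236, 0.364], [-0.998, 0.06, -0.015, -0.125], [-0.0, 0.236, 0.972, 0.968], [0.0, 0.0, 0.0, 1.0]] 426.059546958284 [-0.04947988  0.          0.          0.          0.        ] 0.9960799319727891
side [[0.999, -0.033, 0.027, 0.578], [0.04, 0.54, -0.841, -0.835], [0.014, 0.841, 0.541, 0.546], [0.0, 0.0, 0.0, 1.0]] 382.0005513141664 [-0.01757667  0.          0.          0.          0.        ] 0.9959098639455782
```

View pics/top0.png

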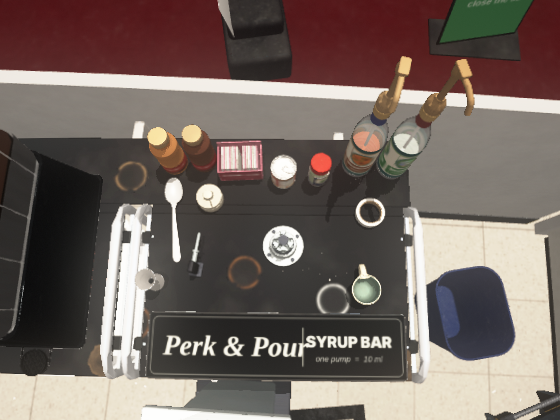

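View pics/side0.png

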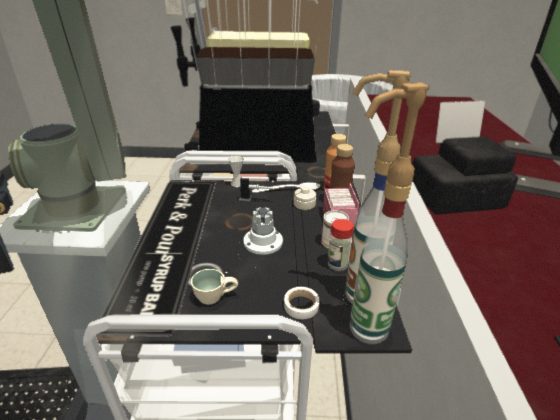

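The top view has the drive base at about (283,245). The pin is at (196,255), with its tip pointing up (+x). The timer is at (209,198), tin (283,172), jar (320,165), tape (370,212) and mug (366,288).

Run:
```python
from h import *
z=np.load("top0.npz"); d,C,p=z["d"],z["C"],z["p"]; m=r.camera_model("top")
P=cloud(d,m,C)
def reg(u0,u1,v0,v1,lo,hi):
    Q=P[v0:v1,u0:u1].reshape(-1,3); return Q[(Q[:,2]>lo)&(Q[:,2]<hi)]
f=reg(255,312,215,275,.006,.024); c=cv2.minEnclosingCircle(f[:,:2].astype(np.float32)); print("flange",c,len(f),np.median(f[:,2]))
f=reg(255,312,215,275,.05,.12); c=cv2.minEnclosingCircle(f[:,:2].astype(np.float32)); print("crown",c,len(f),f[:,2].max())
f=reg(180,212,225,285,.03,.09); print("pin",len(f)); 
h=f[f[:,2]>.055]; print("handle",h.mean(0),h.min(0),h.max(0)); 
s=f[(f[:,2]>.033)&(f[:,2]<.05)]; print("shaft",s.mean(0),s.min(0),s.max(0)); print(cv2.fitLine(s[:,:2].astype(np.float32),cv2.DIST_HUBER,0,.01,.01).ravel())
s=r.sense();print(T_tool(s).round(3).tolist()); print(np.array(r.camera_model("wrist")["T_tool_cam"]).round(3).tolist(),r.camera_model("wrist")["fx"])
```

```text
flange ((0.5141497850418091, -0.11882862448692322), 0.04611746966838837) 694 0.011630938170266725
crown ((0.5137342214584351, -0.11886028945446014), 0.023794930428266525) 363 0.09310067875154415
pin 203
handle [0.44916713 0.07116958 0.06453962] [0.43730036 0.06536795 0.05553169] [0.46082122 0.0794367  0.06833975]
shaft [0.48308031 0.06788777 0.04466255] [0.43676575 0.06177501 0.03344434] [0.52567272 0.07532116 0.04970359]
[ 0.9997276  -0.02333906  0.48848557  0.06753087]
[[0.92, 0.391, -0.001, 0.225], [0.391, -0.92, 0.001, -0.529], [0.0, -0.002, -1.0, 0.404], [0.0, 0.0, 0.0, 1.0]]
[[-0.0, 0.973, 0.233, 0.066], [1.0, 0.0, -0.0, 0.001], [-0.0, 0.233, -0.973, 0.019], [0.0, 0.0, 0.0, 1.0]] 335.6952581722333
```

Request:
arm_command(motion=[[91,[30,-19,3],[0,0,0]],[91,[30,-19,3],[0,0,0]],[91,[30,-19,3],[0,0,0]],[91,[30,-19,3],[0,0,0]],[91,[30,-19,3],[0,0,0]],[91,[30,-19,3],[0,0,0]],[91,[30,-19,3],[0,0,0]],[91,[30,-19,3],[0,0,0]]])

```text
time_s: 0.77
position: [0.3868, -0.2938, 0.3804]
eef_rot: [-0.0, 0.98, 0.199, -0.0]
ft_force: [-0.4, -0.6, -0.7]
opening: 0.0912
grip_force: 0.0
```

Request:
arm_command(motion=[[91,[31,-19,3],[0,0,0]],[91,[31,-19,3],[0,0,0]],[91,[31,-19,3],[0,0,0]],[91,[31,-19,3],[0,0,0]],[91,[31,-19,3],[0,0,0]],[91,[31,-19,3],[0,0,-6]],[91,[0,0,0],[0,0,-7]],[91,[0,0,0],[0,0,-7]]])

```text
time_s: 1.43
position: [0.5138, -0.1158, 0.3619]
eef_rot: [-0.0, 0.929, 0.371, -0.001]
ft_force: [0.1, -0.0, 0.1]
opening: 0.0913
grip_force: 0.0
```

Request:
arm_command(motion=[[91,[0,0,0],[0,0,-7]],[91,[0,0,0],[0,0,-7]],[91,[0,0,0],[0,0,-3]],[91,[0,0,0],[0,0,0]],[91,[0,0,0],[0,0,0]]])

```text
time_s: 1.85
position: [0.5128, -0.1178, 0.3624]
eef_rot: [-0.0, 0.866, 0.5, -0.0]
ft_force: [-0.6, -0.6, 0.1]
opening: 0.0909
grip_force: 0.0
```

Run:
```python
from h import *
p,d,m,C=cap("wrist"); np.savez("w1.npz",p=p,d=d,C=C); cv2.imwrite("pics/w1.png",p[:,:,::-1])
s=r.sense();print(s["time_s"],T_tool(s).round(4).tolist())
P=cloud(d,m,C)
for lo,hi in((.008,.02),(.058,.07),(.077,.088),(.088,.11)):
    k=(P[:,:,2]>lo)&(P[:,:,2]<hi)&(np.hypot(P[:,:,0]-.514,P[:,:,1]+.119)<.055)
    Q=P[k]; print(lo,len(Q),cv2.minEnclosingCircle(Q[:,:2].astype(np.float32)),np.median(Q,0).round(4))
v,u=np.nonzero(k); print("px",u.mean(),v.mean())
```

```text
1.9 [[0.501, 0.8655, -0.0005, 0.5128], [0.8655, -0.501, 0.0001, -0.1178], [-0.0002, -0.0005, -1.0, 0.3625], [0.0, 0.0, 0.0, 1.0]]
0.008 2872 ((0.5153347253799438, -0.12035500258207321), 0.045905448496341705) [ 0.5266 -0.1054  0.0123]
0.058 578 ((0.516135573387146, -0.11864831298589706), 0.022974804043769836) [ 0.5178 -0.1127  0.0649]
0.077 995 ((0.5152295827865601, -0.1204623132944107), 0.022086400538682938) [ 0.5192 -0.1186  0.0846]
0.088 593 ((0.51532381772995, -0.12001301348209381), 0.011222424916923046) [ 0.5153 -0.1199  0.0905]
px 281.98482293423274 221.05733558178753
```

Run:
```python
import cv2
p=cv2.imread("pics/w1.png"); c=p[140:310,190:370]; cv2.imwrite("pics/w1c.png",cv2.resize(c,None,fx=3.3,fy=3.3,interpolation=cv2.INTER_CUBIC))
```

```text
(no output)
```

View pics/w1c.png

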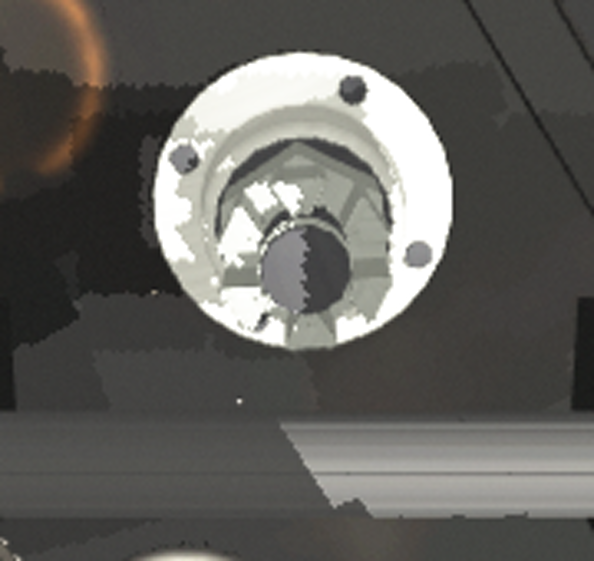

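The wrist picture shows the flange with screws at crop (352,90), (184,157) and (418,254). The spindle top is at (305,268), with the slotted crown around it. Next I compute the angles.

Run:
```python
from h import *
z=np.load("w1.npz"); d,C,p=z["d"],z["C"],z["p"]; m=r.camera_model("wrist"); P=cloud(d,m,C)
c=np.array([.5153,-.1203])
b=np.array([(352,90),(184,157),(418,254)])/3.3+[190,140]
B=on_plane(m,C,b-.35,.014)[:,:2]-c
print("bolts",np.degrees(np.arctan2(B[:,1],B[:,0])).round(1),np.hypot(*B.T).round(4))
X=P[:,:,:2]-c; rr=np.hypot(X[:,:,0],X[:,:,1]); a=np.degrees(np.arctan2(X[:,:,1],X[:,:,0]))
k=(rr>.0135)&(rr<.0205)&(P[:,:,2]>.06)
top=P[:,:,2]>.0815
bins=np.arange(-180,181,5)
h1=np.histogram(a[k&top],bins)[0]; h0=np.histogram(a[k],bins)[0]
print([(int(x),int(i),int(j)) for x,i,j in zip(bins,h1,h0)])
# slot phase: best angle mod 60 minimising crown-top pixels (first harmonic of 60deg period)
w=np.exp(1j*np.radians(6*a[k&top])); print("phase crown centre->slot", (np.degrees(np.angle(w.sum()))/6+30)%60, abs(w.mean()))
```

```text
bolts [ 37.4 126.9 -52.9] [0.038  0.0386 0.0384]
[(-180, 12, 12), (-175, 16, 16), (-170, 15, 15), (-165, 11, 11), (-160, 4, 4), (-155, 0, 4), (-150, 0, 7), (-145, 0, 5), (-140, 0, 5), (-135, 6, 19), (-130, 16, 19), (-125, 19, 19), (-120, 12, 12), (-115, 18, 18), (-110, 15, 15), (-105, 14, 20), (-100, 3, 18), (-95, 0, 7), (-90, 0, 7), (-85, 0, 6), (-80, 0, 0), (-75, 5, 5), (-70, 17, 17), (-65, 14, 14), (-60, 17, 17), (-55, 15, 15), (-50, 17, 20), (-45, 19, 48), (-40, 4, 32), (-35, 0, 13), (-30, 0, 3), (-25, 0, 0), (-20, 0, 0), (-15, 8, 8), (-10, 14, 14), (-5, 17, 17), (0, 16, 16), (5, 18, 18), (10, 14, 14), (15, 16, 35), (20, 4, 25), (25, 0, 15), (30, 0, 14), (35, 0, 12), (40, 0, 9), (45, 4, 4), (50, 15, 15), (55, 13, 13), (60, 20, 20), (65, 18, 18), (70, 16, 16), (75, 14, 14), (80, 2, 2), (85, 0, 7), (90, 0, 12), (95, 0, 16), (100, 0, 15), (105, 7, 34), (110, 16, 28), (115, 16, 16), (120, 16, 16), (125, 18, 18), (130, 16, 16), (135, 12, 12), (140, 5, 5), (145, 0, 0), (150, 0, 0), (155, 0, 8), (160, 0, 16), (165, 8, 40), (170, 19, 41), (175, 17, 17)]
phase crown centre->slot 34.3000808507308 0.5744254372839596
```

Request:
arm_command(motion=[[91,[-1,3.4,0],[0,0,-4.5]],[91,[0,0,25],[0,0,0]],[91,[0,0,25],[0,0,0]],[80,[0,0,25],[0,0,0]],[70,[0,0,25],[0,0,0]],[60,[0,0,20],[0,0,0]],[54,[0,0,8],[0,0,0]],[50,[0,0,0],[0,0,0]]])

```text
time_s: 2.57
position: [0.5148, -0.1203, 0.233]
eef_rot: [-0.002, 0.846, 0.533, -0.002]
ft_force: [-0.6, 0.3, 0.9]
opening: 0.0605
grip_force: 0.0
```

Request:
arm_command(motion=[[46,[0,0,0],[0,0,0]],[43,[0,0,0],[0,0,0]],[40,[0,0,0],[0,0,0]],[40,[0,0,0],[0,0,0]],[40,[0,0,0],[0,0,0]]], squeeze=5)

```text
time_s: 2.98
position: [0.5148, -0.12, 0.2359]
eef_rot: [-0.001, 0.846, 0.534, -0.0]
ft_force: [-4.5, 3.3, 6.6]
opening: 0.0419
grip_force: 5.0
```

Run:
```python
from h import *
s=r.sense(); T=T_tool(s); print(s["time_s"],T.round(4).tolist(),s["opening"],s["grip_force"],s["ft_force"].round(2),(T[:3,:3].T@s["ft_force"]).round(2),s["qpos"].round(2), s["moment"].round(3))
```

```text
2.9833 [[0.4307, 0.9025, -0.0007, 0.5148], [0.9025, -0.4307, 0.0007, -0.12], [0.0003, -0.001, -1.0, 0.2359], [0.0, 0.0, 0.0, 1.0]] 0.04193107209529281 5.001016686153434 [-4.49  3.27  6.56] [ 1.02 -5.47 -6.55] [-0.25  0.42  1.9   0.    0.83  0.19] [ 0.463  0.784 -0.096]
```

Request:
arm_command(motion=[[40,[0,-0.7,-1],[0,0,0]],[38,[0,0,0],[0,0,0]],[38,[0,0,0],[0,0,0]],[38,[0,0,0],[0,0,0]]], squeeze=30)

```text
time_s: 3.32
position: [0.5147, -0.1199, 0.2359]
eef_rot: [-0.0, 0.846, 0.534, 0.0]
ft_force: [-1.1, 1.9, -0.2]
opening: 0.0417
grip_force: 30.0
```

Request:
arm_command(motion=[[38,[0,0,0],[0,0,4]],[38,[0,0,0],[0,0,4]],[38,[0,0,0],[0,0,4]],[38,[0,0,0],[0,0,0]],[38,[0,0,0],[0,0,0]]])

```text
time_s: 3.73
position: [0.5147, -0.12, 0.2359]
eef_rot: [-0.0, 0.897, 0.443, 0.0]
ft_force: [-1.8, 3.7, 1.3]
opening: 0.0417
grip_force: 30.0
```

```bash
cat > st.py <<'E'
from h import *
s=r.sense(); T=T_tool(s); y=T[:3,1]; print(s["time_s"],"pos",T[:3,3].round(4),"yaz",np.degrees(np.arctan2(y[1],y[0])).round(2),"open",s["opening"].round(4),s["grip_force"].round(2),"ftool",(T[:3,:3].T@s["ft_force"]).round(2),"mz",(T[:3,:3].T@s["moment"]).round(3),"q",s["qpos"].round(2))
E
python3 st.py
```

```text
Traceback (most recent call last):
  File "st.py", line 2, in <module>
    s=r.sense(); T=T_tool(s); y=T[:3,1]; print(s["time_s"],"pos",T[:3,3].round(4),"yaz",np.degrees(np.arctan2(y[1],y[0])).round(2),"open",s["opening"].round(4),s["grip_force"].round(2),"ftool",(T[:3,:3].T@s["ft_force"]).round(2),"mz",(T[:3,:3].T@s["moment"]).round(3),"q",s["qpos"].round(2))
                                                                                                                                          ^^^^^^^^^^^^^^^^^^
AttributeError: 'float' object has no attribute 'round'
```

Request:
arm_command(motion=[[38,[0,0,0],[0,0,5]],[38,[0,0,0],[0,0,5]],[38,[0,0,0],[0,0,5]],[38,[0,0,0],[0,0,5]],[38,[0,0,0],[0,0,5]],[38,[0,0,0],[0,0,5]],[38,[0,0,0],[0,0,0.4]],[38,[0,0,0],[0,0,0]]])

```text
time_s: 4.4
position: [0.5148, -0.1201, 0.2359]
eef_rot: [0.0, 0.981, 0.193, 0.0]
ft_force: [-0.7, 1.6, 0.4]
opening: 0.042
grip_force: 30.0
```

```bash
sed -i 's/s\["opening"\].round(4),s\["grip_force"\].round(2)/round(s["opening"],4),round(s["grip_force"],2)/' st.py; python3 st.py
```

```text
4.4 pos [ 0.5148 -0.1201  0.2359] yaz -67.76 open 0.042 29.99 ftool [-0.02 -1.72 -0.43] mz [ 0.614 -0.118  0.179] q [-0.25  0.42  1.9   0.    0.83  0.93]
```

Request:
arm_command(motion=[[50,[0,0,0],[0,0,0]],[60,[0,0,0],[0,0,0]],[70,[0,0,-15],[0,0,0]],[60,[0,0,-25],[0,0,0]],[40,[0,0,-20],[0,0,0]],[20,[0,0,0],[0,0,0]],[0,[0,0,0],[0,0,0]],[0,[0,0,0],[0,0,0]]])

```text
time_s: 5.07
position: [0.5146, -0.1202, 0.2953]
eef_rot: [0.0, 0.981, 0.192, -0.0]
ft_force: [-0.9, 0.6, -0.8]
opening: 0.0359
grip_force: 0.0
```

Request:
arm_command(motion=[[0,[0,0,0],[0,0,0]],[0,[0,0,0],[0,0,0]],[0,[0,0,0],[0,0,0]],[0,[0,0,0],[0,0,0]]], squeeze=10)

```text
time_s: 5.4
position: [0.5147, -0.1201, 0.2951]
eef_rot: [-0.0, 0.981, 0.192, -0.001]
ft_force: [-0.2, -0.1, -0.0]
opening: 0.0096
grip_force: 0.0
```

```bash
python3 st.py
```

```text
5.4 pos [ 0.5147 -0.1201  0.2951] yaz -67.87 open 0.0096 0.0 ftool [-0.24  0.05  0.03] mz [ 0.009 -0.034  0.008] q [-0.25  0.34  1.83 -0.    0.97  0.93]
```

Request:
arm_command(motion=[[0,[0,0,4],[0,0,0]],[0,[0,0,4],[0,0,0]],[0,[0,0,2],[0,0,0]],[0,[0,0,0],[0,0,0]]])

```text
time_s: 5.73
position: [0.5145, -0.12, 0.2849]
eef_rot: [-0.0, 0.981, 0.192, -0.001]
ft_force: [0.1, -0.5, -0.2]
opening: 0.0005
grip_force: 0.0
```

Request:
arm_command(motion=[[0,[0,0,1],[0,0,0]],[0,[0,0,1],[0,0,0]],[0,[0,0,0],[0,0,0]]])

```text
time_s: 5.98
position: [0.5147, -0.1201, 0.2836]
eef_rot: [0.0, 0.981, 0.192, -0.0]
ft_force: [-0.2, -0.3, -0.3]
opening: 0.0006
grip_force: 0.0
```

Request:
arm_command(motion=[[0,[0,0,1],[0,0,0]],[0,[0,0,0],[0,0,0]],[0,[0,0,0],[0,0,0]]])

```text
time_s: 6.23
position: [0.5147, -0.1201, 0.2828]
eef_rot: [0.0, 0.981, 0.192, 0.0]
ft_force: [-0.1, 0.3, -0.3]
opening: 0.0007
grip_force: 0.0
```

Request:
arm_command(motion=[[0,[0,0,1],[0,0,0]],[0,[0,0,0],[0,0,0]],[0,[0,0,0],[0,0,0]]])

```text
time_s: 6.48
position: [0.5147, -0.1201, 0.2817]
eef_rot: [0.0, 0.981, 0.192, -0.0]
ft_force: [-0.7, 0.2, 1.1]
opening: 0.0005
grip_force: 0.0
```

Request:
arm_command(motion=[[0,[0,0,0.5],[0,0,0]],[0,[0,0,0],[0,0,0]],[0,[0,0,0],[0,0,0]]])

```text
time_s: 6.73
position: [0.5147, -0.1201, 0.2812]
eef_rot: [0.0, 0.981, 0.192, -0.0]
ft_force: [-0.3, -0.3, 0.2]
opening: 0.0003
grip_force: 0.0
```

Request:
arm_command(motion=[[0,[0,0,0.5],[0,0,0]],[0,[0,0,0],[0,0,0]],[0,[0,0,0],[0,0,0]]])

```text
time_s: 6.98
position: [0.5148, -0.1201, 0.2809]
eef_rot: [0.0, 0.981, 0.192, 0.0]
ft_force: [-0.5, 0.4, 1.5]
opening: 0.0005
grip_force: 0.7
```

Request:
arm_command(motion=[[0,[0,0,0.5],[0,0,0]],[0,[0,0,0],[0,0,0]],[0,[0,0,0],[0,0,0]]])

```text
time_s: 7.23
position: [0.5147, -0.1201, 0.2809]
eef_rot: [0.0, 0.981, 0.192, 0.0]
ft_force: [-1.1, 1.0, 4.7]
opening: 0.0007
grip_force: 2.7
```

Request:
arm_command(motion=[[0,[0,0,-25],[0,0,0]],[30,[0,0,-25],[0,0,0]],[60,[1.5,-29,0],[0,0,0]],[80,[1.5,-29,0],[0,0,0]],[80,[1.5,-29,0],[0,0,0]],[80,[1.5,-29,0],[0,0,0]],[80,[1.5,-29,0],[0,0,0]],[80,[1.5,-29,0],[0,0,0]]])

```text
time_s: 7.9
position: [0.4568, 0.0456, 0.3301]
eef_rot: [0.0, 0.981, 0.192, 0.0]
ft_force: [0.7, -0.5, -0.2]
opening: 0.0438
grip_force: 0.0
```

Request:
arm_command(motion=[[80,[1.7,-27,0],[0,0,0]],[80,[0,0,0],[0,0,6]],[80,[0,0,0],[0,0,6]],[80,[0,0,0],[0,0,6]],[80,[0,0,0],[0,0,6]],[80,[0,0,0],[0,0,0]],[80,[0,0,0],[0,0,0]]])

```text
time_s: 8.48
position: [0.4489, 0.0702, 0.3301]
eef_rot: [0.0, 1.0, -0.015, -0.0]
ft_force: [-0.1, -0.4, -0.2]
opening: 0.0801
grip_force: 0.0
```

```bash
python3 st.py
python3 - <<'E'
from h import *
p,d,m,C=cap("wrist"); np.savez("w2.npz",p=p,d=d,C=C); cv2.imwrite("pics/w2.png",p[:,:,::-1])
P=cloud(d,m,C); near=np.hypot(P[:,:,0]-.47,P[:,:,1]-.07)<.07
t=near&(P[:,:,2]>.055); Q=P[t][:,:2].astype(np.float32); print("handle",len(Q),cv2.minAreaRect(Q),np.median(P[t][:,2]))
s=near&(P[:,:,2]>.03)&(P[:,:,2]<.052)&(P[:,:,0]>.466); Q=P[s]; print("shaft",len(Q),cv2.fitLine(Q[:,:2].astype(np.float32),cv2.DIST_HUBER,0,.01,.01).ravel(),Q.min(0),Q.max(0))
nut=np.hypot(P[:,:,0]-.515,P[:,:,1]+.12)<.06; print(nut.sum())
E
```

```text
8.4833 pos [0.4489 0.0702 0.3301] yaz -91.73 open 0.0801 0.0 ftool [-0.05  0.42  0.25] mz [ 0.049 -0.036  0.033] q [ 0.13  0.2   1.94 -0.    1.    1.73]
handle 86138 ((0.4570225477218628, 0.06953155249357224), (0.13104678690433502, 0.06237805262207985), 88.29369354248047) 0.24498548557733532
shaft 803 [ 0.9965444  -0.08306121  0.49348366  0.0687034 ] [0.46600182 0.06189113 0.03806577] [0.52673589 0.07621129 0.05157579]
14723
```

View pics/w2.png

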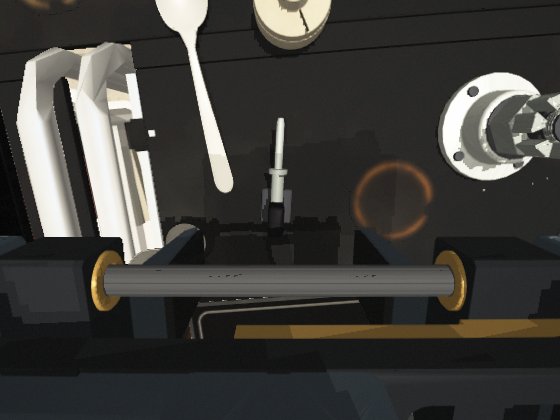

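The picture shows the pin with its handle at (277,215), collar at (278,173) and tip at (280,118). A spoon handle ends at (225,187), and the nut is at the right edge.

```bash
python3 - <<'E'
from h import *
z=np.load("w2.npz"); d,C,p=z["d"],z["C"],z["p"]; m=r.camera_model("wrist"); P=cloud(d,m,C)
near=(np.abs(P[:,:,0]-.47)<.07)&(np.abs(P[:,:,1]-.07)<.025)
t=near&(P[:,:,2]>.055)&(P[:,:,2]<.08); Q=P[t]; print("handle",len(Q),cv2.minAreaRect(Q[:,:2].astype(np.float32)),Q.min(0),Q.max(0))
for a,b in((.462,.47),(.474,.482),(.49,.505),(.505,.52),(.52,.53)):
    s=near&(P[:,:,0]>a)&(P[:,:,0]<b)&(P[:,:,2]>.036)&(P[:,:,2]<.055); Q=P[s]; print(a,len(Q),Q.mean(0).round(4),(Q[:,1].min()+Q[:,1].max())/2)
print("spoon",on_plane(m,C,[(225,188),(231,175),(221,188)],.005).round(4))
print("handle top corners px->", on_plane(m,C,[(270,205),(284,205),(280,118),(278,173)],.042).round(4))
E
python3 - <<'E'
import cv2
p=cv2.imread("pics/w2.png")[90:240,220:340]; cv2.imwrite("pics/w2c.png",cv2.resize(p,None,fx=4,fy=4,interpolation=cv2.INTER_CUBIC))
E
```

```text
handle 516 ((0.45059946179389954, 0.07220890372991562), (0.012531265616416931, 0.02403963916003704), 85.33781433105469) [0.43883756 0.06527481 0.05503542] [0.46277155 0.07885622 0.06847008]
0.462 131 [0.4656 0.071  0.0473] 0.0708928214329479
0.474 133 [0.4779 0.07   0.0468] 0.07013342898693714
0.49 157 [0.4975 0.0683 0.0453] 0.06832483571998685
0.505 165 [0.5125 0.0671 0.0453] 0.06708168669267246
0.52 74 [0.5233 0.0664 0.045 ] 0.06641117963928776
spoon [[0.468  0.1185 0.005 ]
 [0.4798 0.1122 0.005 ]
 [0.4681 0.1221 0.005 ]]
handle top corners px-> [[0.4585 0.0765 0.042 ]
 [0.4582 0.065  0.042 ]
 [0.5268 0.0663 0.042 ]
 [0.4845 0.0691 0.042 ]]
```

View pics/w2c.png

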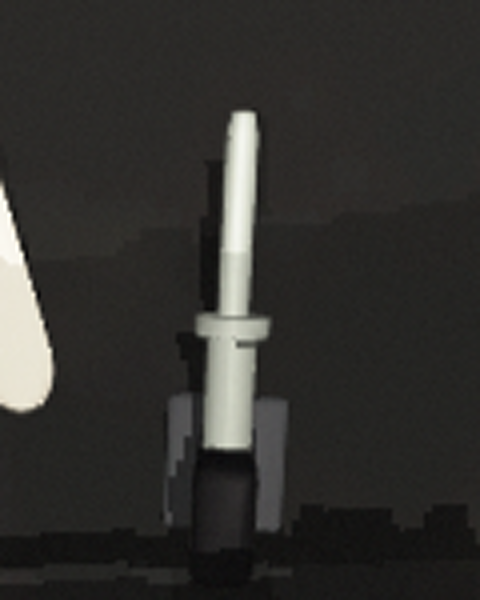

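Request:
arm_command(motion=[[40,[1.6,-2,0],[0,0,2.9]],[40,[0,0,0],[0,0,0]],[40,[0,0,0],[0,0,0]],[40,[0,0,30],[0,0,0]],[40,[0,0,30],[0,0,0]],[40,[0,0,30],[0,0,0]],[40,[0,0,18],[0,0,0]],[40,[0,0,5],[0,0,0]]])

```text
time_s: 9.2
position: [0.4494, 0.0718, 0.2146]
eef_rot: [0.001, 0.999, -0.041, -0.003]
ft_force: [-0.7, 0.6, -0.6]
opening: 0.0405
grip_force: 0.0
```

Request:
arm_command(motion=[[30,[0,0,0],[0,0,0]],[20,[0,0,0],[0,0,0]],[15,[0,0,0],[0,0,0]],[11,[0,0,0],[0,0,0]],[9,[0,0,0],[0,0,0]],[9,[0,0,0],[0,0,0]],[9,[0,0,0],[0,0,0]]], squeeze=6)

```text
time_s: 9.78
position: [0.4511, 0.0722, 0.2184]
eef_rot: [-0.0, 0.999, -0.042, 0.001]
ft_force: [-1.1, -1.0, 7.4]
opening: 0.0116
grip_force: 6.0
```

```bash
python3 st.py
```

```text
9.7833 pos [0.4511 0.0722 0.2184] yaz -94.77 open 0.0116 6.0 ftool [-0.98  1.11 -7.35] mz [-0.002 -0.126  0.008] q [ 0.13  0.35  2.08 -0.    0.71  1.79]
```

Request:
arm_command(motion=[[8,[0,0,-1.2],[0,0,0]],[8,[0,0,0],[0,0,0]],[8,[0,0,0],[0,0,0]],[8,[0,0,0],[0,0,0]]], squeeze=25)

```text
time_s: 10.12
position: [0.4505, 0.0721, 0.2184]
eef_rot: [0.0, 0.999, -0.042, -0.0]
ft_force: [-0.1, 0.4, 1.0]
opening: 0.0118
grip_force: 25.0
```

```bash
python3 st.py
```

```text
10.1167 pos [0.4505 0.0721 0.2184] yaz -94.78 open 0.0118 25.0 ftool [-0.12 -0.37 -1.03] mz [ 0.012 -0.057 -0.047] q [ 0.13  0.35  2.08 -0.    0.71  1.79]
```

Request:
arm_command(motion=[[8,[0,0,-10],[0,0,0]],[8,[0,0,-20],[0,0,0]],[8,[-8,15,-15],[0,0,0]],[8,[-8,33,-15],[0,0,0]],[8,[-8,33,0],[0,0,0]],[8,[-8,33,0],[0,0,0]],[8,[-8,33,0],[0,0,0]],[8,[-8,32,0],[0,0,3.1]]])

```text
time_s: 10.78
position: [0.387, -0.1035, 0.2785]
eef_rot: [0.0, 0.998, -0.069, 0.0]
ft_force: [-0.4, 0.1, 0.2]
opening: 0.0118
grip_force: 25.0
```

Request:
arm_command(motion=[[8,[0,0,0],[0,0,0]],[8,[0,0,0],[0,0,0]],[8,[0,0,0],[0,0,0]]])

```text
time_s: 11.03
position: [0.3879, -0.1022, 0.2783]
eef_rot: [-0.0, 0.998, -0.069, -0.0]
ft_force: [1.0, -0.1, 0.3]
opening: 0.012
grip_force: 25.0
```

```bash
python3 st.py
cat > look.py <<'E'
import sys
from h import *
n=sys.argv[1]
p,d,m,C=cap("wrist"); np.savez(n+".npz",p=p,d=d,C=C); cv2.imwrite(f"pics/{n}.png",p[:,:,::-1])
T=T_tool(r.sense()); P=cloud(d,m,C); Q=(P-T[:3,3])@T[:3,:3]  # tool coords
# pin shaft in tool frame
t=(np.abs(Q[:,:,1])<.012)&(Q[:,:,0]>.018)&(Q[:,:,0]<.085)&(Q[:,:,2]>.15)&(Q[:,:,2]<.19)
for a,b in((.02,.032),(.042,.052),(.052,.062),(.062,.072),(.072,.08)):
    s=t&(Q[:,:,0]>a)&(Q[:,:,0]<b); 
    if s.sum(): S=Q[s]; print("shaft",a,s.sum(),S.mean(0).round(4),"ymid",((S[:,1].min()+S[:,1].max())/2).round(4),"topz",np.percentile(S[:,2],10).round(4))
if t.sum(): print("tip x",np.percentile(Q[t][:,0],99.5).round(4))
c=np.array([.5147,-.1201]); X=P[:,:,:2]-c; rr=np.hypot(X[:,:,0],X[:,:,1]); a=np.degrees(np.arctan2(X[:,:,1],X[:,:,0]))
for lo,hi,rad in((.088,.1,.016),(.078,.0875,.026),(.008,.02,.05)):
    k=(P[:,:,2]>lo)&(P[:,:,2]<hi)&(rr<rad)
    if k.sum()>20: print("nut",lo,k.sum(),cv2.minEnclosingCircle(P[k][:,:2].astype(np.float32)),np.median(P[k][:,2]).round(4))
k=(rr>.0135)&(rr<.0205)&(P[:,:,2]>.0815)&(P[:,:,2]<.0875)
h=np.histogram(a[k],np.arange(-180,181,5))[0]; print(h.tolist())
E
python3 look.py w3
```

```text
11.0333 pos [ 0.3879 -0.1022  0.2783] yaz -97.91 open 0.012 25.0 ftool [ 1.   -0.07 -0.33] mz [ 0.036 -0.035 -0.025] q [-0.29  0.19  2.12  0.    0.83  1.42]
shaft 0.02 500 [0.026  0.0008 0.1715] ymid 0.0006 topz 0.1703
shaft 0.042 299 [0.047  0.0009 0.1732] ymid 0.0008 topz 0.1721
shaft 0.052 319 [0.057  0.0009 0.1732] ymid 0.0009 topz 0.172
shaft 0.062 322 [0.0671 0.0009 0.1732] ymid 0.0009 topz 0.1721
shaft 0.072 93 [0.0737 0.0008 0.1738] ymid 0.0009 topz 0.1726
tip x 0.0749
nut 0.088 705 ((0.5119646191596985, -0.12017764151096344), 0.010784250684082508) 0.0906
nut 0.078 1708 ((0.5111242532730103, -0.1199873611330986), 0.02180178463459015) 0.0846
nut 0.008 5472 ((0.5151609182357788, -0.12060699611902237), 0.04630329832434654) 0.0124
[0, 20, 44, 52, 48, 51, 50, 43, 4, 0, 0, 0, 4, 47, 62, 38, 0, 0, 0, 0, 0, 0, 0, 0, 0, 0, 0, 0, 0, 0, 0, 0, 0, 0, 0, 0, 0, 0, 0, 0, 0, 0, 0, 0, 0, 0, 0, 0, 0, 0, 0, 0, 2, 50, 55, 56, 2, 0, 0, 0, 5, 30, 51, 48, 55, 45, 49, 40, 3, 0, 0, 0]
```

View pics/w3.png

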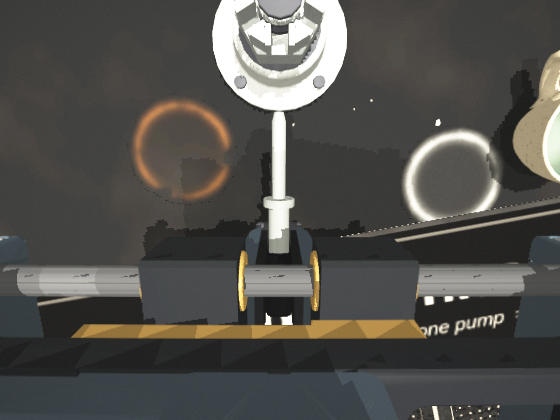

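Slot, pin shaft (column 279) and flange screws (240,82)/(319,82) are symmetric about the tool axis, so the alignment is good. Lowering to hole height.

Request:
arm_command(motion=[[8,[0,0.3,12],[0,0,0]],[8,[0,0,12],[0,0,0]],[8,[0,0,6.2],[0,0,0]],[8,[0,0,0],[0,0,0]],[8,[10,0,0],[0,0,0]],[8,[10,0,0],[0,0,0]],[8,[6,0,0],[0,0,0]],[8,[0,0,0],[0,0,0]]])

```text
time_s: 11.75
position: [0.4159, -0.1065, 0.2489]
eef_rot: [0.0, 0.998, -0.068, 0.002]
ft_force: [0.7, 0.3, -0.2]
opening: 0.0119
grip_force: 25.0
```

Request:
arm_command(motion=[[8,[0,0,0],[0,0,0]],[8,[0,0,0],[0,0,0]]])

```text
time_s: 11.92
position: [0.4135, -0.1061, 0.2483]
eef_rot: [0.0, 0.998, -0.069, -0.0]
ft_force: [0.3, -0.3, -1.6]
opening: 0.0119
grip_force: 25.0
```

```bash
python3 st.py; python3 look.py w4
```

```text
11.9167 pos [ 0.4135 -0.1061  0.2483] yaz -97.87 open 0.0119 25.0 ftool [0.34 0.21 1.63] mz [ 0.008 -0.061 -0.004] q [-0.28  0.27  2.11 -0.    0.77  1.43]
shaft 0.02 492 [0.0261 0.0003 0.1714] ymid 0.0 topz 0.1701
shaft 0.042 304 [0.047  0.0003 0.1731] ymid 0.0003 topz 0.1719
shaft 0.052 308 [0.057  0.0003 0.1731] ymid 0.0003 topz 0.1718
shaft 0.062 321 [0.067  0.0003 0.1732] ymid 0.0003 topz 0.1721
shaft 0.072 108 [0.0738 0.0002 0.1735] ymid 0.0003 topz 0.1723
tip x 0.0848
nut 0.088 2874 ((0.5148096680641174, -0.12066037207841873), 0.011494062840938568) 0.0907
nut 0.078 3351 ((0.5148076415061951, -0.12083368003368378), 0.022369813174009323) 0.0848
nut 0.008 6696 ((0.5153569579124451, -0.12067073583602905), 0.046114567667245865) 0.0123
[0, 26, 62, 70, 68, 69, 66, 50, 3, 0, 0, 0, 0, 57, 80, 75, 72, 72, 75, 39, 0, 0, 0, 0, 15, 72, 56, 41, 31, 20, 11, 0, 0, 0, 0, 0, 0, 10, 17, 21, 30, 37, 65, 51, 0, 0, 0, 0, 16, 66, 70, 71, 74, 68, 75, 66, 3, 0, 0, 0, 2, 40, 68, 68, 64, 70, 67, 53, 5, 0, 0, 0]
```

Request:
arm_command(motion=[[8,[4,0.1,0.2],[0,0,0]],[8,[4,0,0],[0,0,0]],[8,[4,0,0],[0,0,0]],[8,[0,0,0],[0,0,0]],[8,[1,0,0],[0,0,0]],[8,[1,0,0],[0,0,0]],[8,[0,0,0],[0,0,0]]])

```text
time_s: 12.55
position: [0.4275, -0.1082, 0.248]
eef_rot: [0.0, 0.998, -0.069, 0.0]
ft_force: [-0.5, -0.4, -0.1]
opening: 0.0119
grip_force: 25.0
```

Request:
arm_command(motion=[[8,[1,0,0],[0,0,0]],[8,[1,0,0],[0,0,0]],[8,[1,0,0],[0,0,0]],[8,[0,0,0],[0,0,0]]])

```text
time_s: 12.88
position: [0.4306, -0.1086, 0.2481]
eef_rot: [0.0, 0.998, -0.069, 0.0]
ft_force: [-0.2, 0.1, -0.3]
opening: 0.012
grip_force: 25.0
```

```bash
python3 st.py
```

```text
12.8833 pos [ 0.4306 -0.1086  0.2481] yaz -97.88 open 0.012 25.0 ftool [-0.23 -0.1   0.31] mz [ 0.004 -0.041 -0.028] q [-0.27  0.29  2.07 -0.    0.78  1.44]
```

Request:
arm_command(motion=[[8,[1.5,0,0],[0,0,0]],[8,[1.5,0,0],[0,0,0]],[8,[1.5,0,0],[0,0,0]],[8,[0,0,0],[0,0,0]]])

```text
time_s: 13.22
position: [0.4353, -0.1093, 0.2481]
eef_rot: [0.0, 0.998, -0.069, 0.0]
ft_force: [0.9, 1.5, -0.9]
opening: 0.0119
grip_force: 25.0
```

Request:
arm_command(motion=[[8,[2,0,0],[0,0,0]],[8,[2,0,0],[0,0,0]],[8,[2,0,0],[0,0,0]],[8,[0,0,0],[0,0,0]]])

```text
time_s: 13.55
position: [0.4413, -0.1101, 0.2481]
eef_rot: [0.0, 0.998, -0.069, 0.0]
ft_force: [0.3, 0.4, 0.1]
opening: 0.012
grip_force: 25.0
```

```bash
python3 st.py
```

```text
13.55 pos [ 0.4413 -0.1101  0.2481] yaz -97.88 open 0.012 25.0 ftool [ 0.25 -0.41 -0.11] mz [ 0.053 -0.034 -0.031] q [-0.27  0.3   2.05 -0.    0.79  1.44]
```

Request:
arm_command(motion=[[8,[2,0,0],[0,0,0]],[8,[2,0,0],[0,0,0]],[8,[2,0,0],[0,0,0]],[8,[2,0,0],[0,0,0]],[8,[2,0,0],[0,0,0]],[8,[2,0,0],[0,0,0]],[8,[0,0,0],[0,0,0]],[8,[0,0,0],[0,0,0]]])

```text
time_s: 14.22
position: [0.4528, -0.1117, 0.248]
eef_rot: [0.0, 0.998, -0.069, -0.0]
ft_force: [0.7, 0.8, -0.2]
opening: 0.0122
grip_force: 25.0
```

Request:
arm_command(motion=[[8,[1,0,0],[0,0,0]],[8,[1,0,0],[0,0,0]],[8,[0,0,0],[0,0,0]],[8,[0,0,0],[0,0,0]]])

```text
time_s: 14.55
position: [0.4547, -0.1119, 0.2481]
eef_rot: [0.0, 0.998, -0.069, 0.0]
ft_force: [-0.2, 0.5, -0.5]
opening: 0.0116
grip_force: 25.0
```

Request:
arm_command(motion=[[8,[0.7,0,0],[0,0,0]],[8,[0,0,0],[0,0,0]],[8,[0,0,0],[0,0,0]]])

```text
time_s: 14.8
position: [0.4554, -0.112, 0.2481]
eef_rot: [0.0, 0.998, -0.069, 0.0]
ft_force: [-0.4, 0.6, -1.0]
opening: 0.0118
grip_force: 25.0
```

```bash
python3 st.py
```

```text
14.8 pos [ 0.4554 -0.112   0.2481] yaz -97.88 open 0.0118 25.0 ftool [-0.5  -0.57  1.02] mz [ 0.007 -0.022  0.027] q [-0.27  0.32  2.02 -0.    0.8   1.44]
```

Request:
arm_command(motion=[[8,[0.7,0,0],[0,0,0]],[8,[0,0,0],[0,0,0]],[8,[0,0,0],[0,0,0]]])

```text
time_s: 15.05
position: [0.4561, -0.1121, 0.248]
eef_rot: [0.0, 0.998, -0.069, 0.0]
ft_force: [-0.2, -0.1, -0.2]
opening: 0.0118
grip_force: 25.0
```

Request:
arm_command(motion=[[8,[0.7,0,0],[0,0,0]],[8,[0,0,0],[0,0,0]],[8,[0,0,0],[0,0,0]]])

```text
time_s: 15.3
position: [0.4568, -0.1122, 0.248]
eef_rot: [0.0, 0.998, -0.069, 0.0]
ft_force: [-0.6, 0.7, -1.1]
opening: 0.0119
grip_force: 25.0
```

Request:
arm_command(motion=[[8,[0.7,0,0],[0,0,0]],[8,[0,0,0],[0,0,0]],[8,[0,0,0],[0,0,0]]])

```text
time_s: 15.55
position: [0.4575, -0.1123, 0.2481]
eef_rot: [0.0, 0.998, -0.069, 0.0]
ft_force: [-0.9, -0.7, -0.1]
opening: 0.0122
grip_force: 25.0
```

```bash
python3 st.py
```

```text
15.55 pos [ 0.4575 -0.1123  0.2481] yaz -97.88 open 0.0122 25.0 ftool [-0.76  0.81  0.11] mz [ 0.052 -0.093  0.093] q [-0.27  0.32  2.02 -0.    0.8   1.44]
```

Request:
arm_command(motion=[[8,[0.6,0,0],[0,0,0]],[8,[0,0,0],[0,0,0]],[8,[0,0,0],[0,0,0]]])

```text
time_s: 15.8
position: [0.458, -0.1124, 0.248]
eef_rot: [0.0, 0.998, -0.069, -0.0]
ft_force: [-0.7, -0.7, -0.1]
opening: 0.0123
grip_force: 25.0
```

Request:
arm_command(motion=[[8,[0.6,0,0],[0,0,0]],[8,[0,0,0],[0,0,0]],[8,[0,0,0],[0,0,0]]])

```text
time_s: 16.05
position: [0.4582, -0.1124, 0.2479]
eef_rot: [-0.0, 0.998, -0.069, -0.001]
ft_force: [-2.1, -0.2, 0.3]
opening: 0.012
grip_force: 25.0
```

```bash
python3 st.py; python3 look.py w5
python3 - <<'E'
import cv2
p=cv2.imread("pics/w5.png")[60:260,180:400]; cv2.imwrite("pics/w5c.png",cv2.resize(p,None,fx=2.7,fy=2.7,interpolation=cv2.INTER_CUBIC))
E
```

```text
16.05 pos [ 0.4582 -0.1124  0.2479] yaz -97.88 open 0.012 25.0 ftool [-2.07  0.51 -0.32] mz [-0.012 -0.438  0.061] q [-0.26  0.33  2.01 -0.    0.8   1.44]
shaft 0.02 484 [0.0261 0.0003 0.1715] ymid 0.0001 topz 0.1702
shaft 0.042 1065 [ 0.0469 -0.      0.1634] ymid -0.0 topz 0.1568
shaft 0.052 1323 [0.0572 0.0002 0.1574] ymid -0.0003 topz 0.1564
shaft 0.062 1294 [ 0.0672 -0.      0.1639] ymid 0.0 topz 0.1567
shaft 0.072 800 [0.0751 0.     0.1692] ymid 0.0 topz 0.1624
tip x 0.0784
nut 0.088 2281 ((0.5149872899055481, -0.12064817547798157), 0.011350561864674091) 0.0906
nut 0.078 3208 ((0.5131430625915527, -0.12007880210876465), 0.023941492661833763) 0.0847
nut 0.008 7211 ((0.5152109861373901, -0.12052804976701736), 0.04605985805392265) 0.0122
[0, 19, 53, 50, 55, 55, 54, 51, 7, 0, 0, 0, 0, 21, 52, 59, 61, 57, 60, 45, 1, 0, 0, 0, 2, 38, 62, 62, 65, 63, 59, 24, 0, 0, 0, 0, 11, 56, 63, 61, 64, 65, 52, 15, 0, 0, 0, 0, 19, 57, 59, 59, 62, 56, 57, 25, 0, 0, 0, 0, 5, 48, 55, 52, 51, 56, 54, 44, 5, 0, 0, 0]
```

View pics/w5c.png

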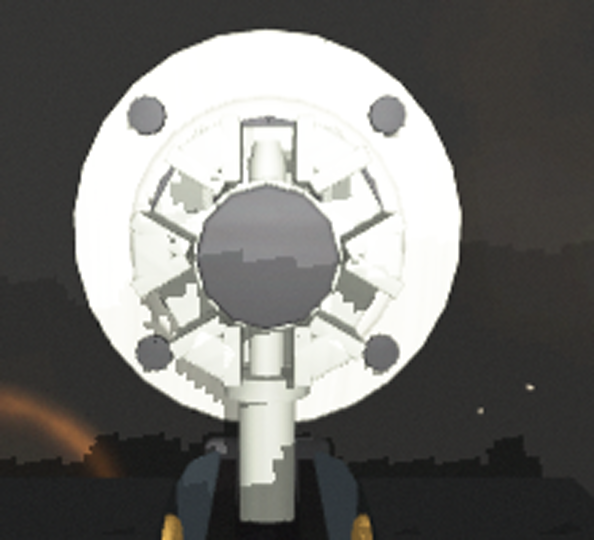

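The picture shows the pin tip emerging in the back slot at (268,160) and the collar against the crown at (267,390). Releasing now.

Request:
arm_command(motion=[[13,[0,0,0],[0,0,0]],[16,[0,0,0],[0,0,0]],[20,[0,0,0],[0,0,0]],[30,[0,0,0],[0,0,0]],[40,[0,0,0],[0,0,0]],[40,[0,0,0],[0,0,0]],[40,[0,0,0],[0,0,0]]], squeeze=5)

```text
time_s: 16.68
position: [0.4587, -0.1125, 0.2481]
eef_rot: [0.0, 0.998, -0.069, 0.0]
ft_force: [-0.1, -0.5, -0.0]
opening: 0.0394
grip_force: 0.0
```

```bash
python3 st.py; python3 look.py w6 | head -8
```

```text
16.6833 pos [ 0.4587 -0.1125  0.2481] yaz -97.88 open 0.0394 0.0 ftool [0.02 0.55 0.05] mz [ 0.044 -0.023  0.004] q [-0.26  0.33  2.01 -0.    0.8   1.44]
shaft 0.02 497 [0.0264 0.0003 0.174 ] ymid 0.0 topz 0.1712
shaft 0.042 1043 [ 0.047  -0.      0.1628] ymid -0.0001 topz 0.157
shaft 0.052 1297 [0.057  0.0002 0.1577] ymid -0.0003 topz 0.1566
shaft 0.062 1318 [0.0671 0.     0.1647] ymid 0.0 topz 0.1571
shaft 0.072 704 [0.0748 0.     0.1703] ymid -0.0 topz 0.1626
tip x 0.0778
nut 0.088 2256 ((0.5150431394577026, -0.12060669809579849), 0.011352811008691788) 0.0906
nut 0.078 3034 ((0.5133344531059265, -0.11993682384490967), 0.0238607469946146) 0.0848
```

Sagged slightly as expected. Retreating upward, then a look from above.

Request:
arm_command(motion=[[40,[0,0,-15],[0,0,0]],[40,[0,0,-20],[0,0,0]],[40,[0,0,-25],[0,0,0]],[40,[0,0,-25],[0,0,0]],[40,[0,0,0],[0,0,0]],[40,[0,0,0],[0,0,0]],[40,[0,0,0],[0,0,0]]])

```text
time_s: 17.32
position: [0.4582, -0.1123, 0.3324]
eef_rot: [-0.0, 0.998, -0.069, -0.001]
ft_force: [0.1, 0.4, -0.0]
opening: 0.0398
grip_force: 0.0
```

```bash
python3 st.py
python3 - <<'E'
from h import *
p,d,m,C=cap("wrist"); P=cloud(d,m,C); u=np.array([.9905,-.1376]); n=np.array([.1376,.9905])
X=P[:,:,:2]-[.5150,-.1206]; a=X@u; b=X@n; z=P[:,:,2]
for lo,hi in((-.075,-.045),(-.04,-.03),(-.03,-.015),(.010,.022)):
    k=(a>lo)&(a<hi)&(abs(b)<.009 if lo<-.02 else abs(b)<.0035)&(z>.05)&(z<.12); Q=np.c_[a[k],b[k],z[k]]; print(lo,k.sum(),Q.mean(0).round(4),np.percentile(Q,2,0).round(4),np.percentile(Q,98,0).round(4))
# profile of the height along the pin's line
for x in np.arange(-.080,.024,.003):
    k=(abs(a-x)<.0015)&(abs(b)<.002)&(z>0); 
    if k.sum(): print((round(x*1e3),round(float(np.median(z[k]))*1e3,1)),end=" ")
k=(a<-.019)&(a>-.032)&(abs(b)>.0055)&(abs(b)<.0075)&(z>.066)&(z<.09); print("collar x",np.percentile(a[k],[5,50,95]))
cv2.imwrite("pics/w7.png",cv2.resize(p[:,:,::-1][40:240,160:400],None,fx=2.5,fy=2.5))
E
```

```text
17.3167 pos [ 0.4582 -0.1123  0.3324] yaz -97.88 open 0.0398 0.0 ftool [ 0.06 -0.44  0.03] mz [ 0.058 -0.034 -0.023] q [-0.26  0.22  1.9  -0.    1.02  1.44]
-0.075 764 [-0.0583  0.0001  0.0855] [-0.0731 -0.0059  0.0678] [-0.046   0.0061  0.0915]
-0.04 186 [-0.035   0.0001  0.0727] [-0.0399 -0.0047  0.0697] [-0.0303  0.0049  0.075 ]
-0.03 419 [-0.0216  0.0001  0.0761] [-0.0296 -0.0077  0.0645] [-0.0153  0.0079  0.0857]
0.01 161 [0.0155 0.0001 0.072 ] [ 0.0103 -0.0031  0.0636] [0.0208 0.0034 0.0909]
(-74, 88.3) (-71, 89.1) (-68, 89.7) (-65, 89.8) (-62, 90.3) (-59, 90.3) (-56, 90.9) (-53, 90.4) (-50, 81.1) (-47, 72.4) (-44, 72.7) (-41, 73.0) (-38, 73.4) (-35, 74.1) (-32, 262.3) (-29, 238.4) (-26, 238.1) (-23, 235.8) (-20, 73.4) (-17, 73.8) (-14, 73.7) (-11, 90.1) (-8, 91.0) (-5, 90.5) (-2, 90.5) (1, 90.7) (4, 90.3) (7, 90.5) (10, 90.7) (13, 76.4) (16, 70.4) (19, 65.1) (22, 64.2) collar x [-0.02669933 -0.02342805 -0.01946446]
```

View pics/w7.png

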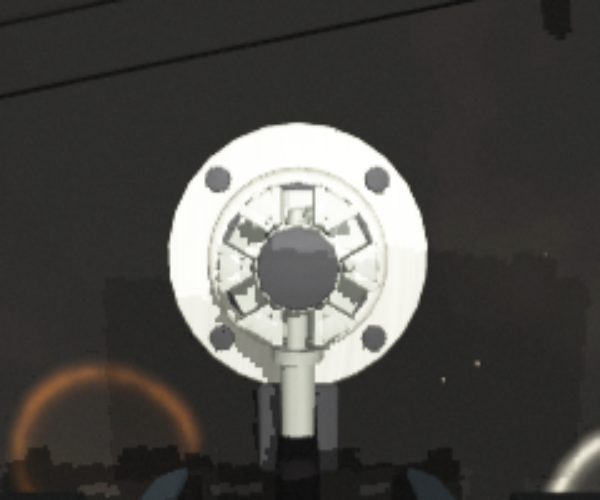

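The top view shows the collar at (297,356) just in front of the crown and the tip in the back slot at (297,212). The handle is upright and the gripper is clear. Handing in.

```bash
python3 -c "
from station import r
print(r.close_job())"
```

```text
the job is handed in; nothing more can be done
None
```

I tightened the nut about 42° clockwise to the next slot, slid the pin in from the front until its collar met the crown, released it, and handed the job in at about 17 s. The last view showed the tip out in the back slot and the collar roughly 1–2 mm off the crown, but the hand-in returned no verdict.

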